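# Heft two battery tubes and present the loaded one

### The job

One of the two look-alike battery tubes is loaded and much heavier than the other: find it by lifting. Swing the orange-knobbed clamp arm up and back past upright until it stays open, lift the tube clear of the clamp nest and set it back upright, then lift the tube from the plain wooden stand clear in its turn. Finish holding the heavier tube still and upright in the gripper over the middle of the round blue pad, its foot about 10 cm above it, with the lighter tube standing back in its own place; never tip the tubes over, and leave the scope, mug and tape where they are.

Things in the scene. Friction and masses are not known exactly. Their poses are not given: they have to be found in the camera images.
- nest_tube_mid (a point): the tube that starts in the clamp nest: closed bare-aluminium battery tube with a shallow domed blue cap and two thin black bands, 50 mm diameter, 100 mm tall, standing upright; this point is at its centre, 50 mm above its foot, z up along the tube. Grip it across the diameter in its upper half. It weighs either about 0.2 kg (empty, with a spacer) or about 0.5 kg (loaded), not visible from outside.
- stand_tube_mid (a point): the tube that starts in the plain stand: closed bare-aluminium battery tube with a shallow domed blue cap and two thin black bands, 50 mm diameter, 100 mm tall, standing upright; this point is at its centre, 50 mm above its foot, z up along the tube. Grip it across the diameter in its upper half. Looks the same as the other; it is the empty one (about 0.2 kg) if the other is loaded (about 0.5 kg), and the reverse.
- nest_tube: the same nest tube; origin at the centre of its foot.
- stand_tube: the same stand tube; origin at the centre of its foot.
- nest_seat (a point): centre of the floor on which the nest tube stands, 8 mm above the table, inside a black plastic ring 57 mm inside, 69 mm outside diameter, standing 14 mm above this floor. z up; its x axis runs along the base plate from this point to the clamp post (70 mm away), away from the robot; the clamp arm moves in the x-z plane of this frame.
- nest: the aluminium base plate (170 x 90 x 8 mm) with ring and clamp post, fixed to the table; origin on the table under the seat, axes as at nest_seat. The post's two cheeks are 26 mm (x) by 34 mm (y overall), top 140 mm above the table.
- stand_seat (a point): centre of the floor on which the stand tube stands, 8 mm above the table, inside a black ring like that of the nest (57 mm inside diameter, 14 mm high). z up.
- stand: the square wooden stand, 100 x 100 x 8 mm, with its ring, fixed to the table; origin on the table under the seat.
- clamp (a joint): angle of the clamp arm in rad: 0 = shut, arm level above the nest tube, rubber foot on its cap; pi/2 = upright; 2.1 = its open stop, leaning back away from the tube. Past upright it falls back by its own weight and stays; short of upright it falls shut. Moves freely (about 0.12 N m from its weight).
- clamp_ball (a point): centre of the orange ball knob, 26 mm diameter, at the free end of the clamp arm (a 12 x 12 mm steel bar). Shut, it is 130 mm above the table and 55 mm from the tube's axis, on the robot's side of it; it moves on an arc of 125 mm radius about clamp_hinge. Pinched from above across the arm's plane it turns freely between the fingers.
- clamp_hinge (a point): the clamp arm's pivot, on the post, 130 mm above the table, 70 mm beyond the nest tube's axis (along the nest's x). Axes as at nest_seat; the pivot lies along y.
- pad_top (a point): centre of the top face of the round blue pad (110 mm diameter, 4 mm thick, black rim, white centre spot), fixed flat on the table; z up.
- scope: bystander: small black spotting scope lying on the table, about 150 x 42 x 42 mm; origin at the middle of its underside, x along it.
- mug: bystander: white mug, 76 mm diameter, 88 mm tall; origin at the centre of its foot.
- tape: bystander: roll of green tape lying flat, 90 mm diameter, 24 mm tall; origin at the centre of its underside.
Not all that is in view belongs to the job. What is meant by the nest is not red or yellow, and is the smaller of those in its own colour.

How it is judged:
By the outcome, as a careful person would: the job done as asked, in the order asked, and still so for the second after the job is handed in, while the arm keeps its last pose, push and grip.
It also fails if it takes over 72 s, if anything falls off the work surface, if the arm or the gripper's body presses on something with over 40 N, if the wrist force passes 120 N, or if a joint passes its speed limit or range.

### The arm

A 7-joint arm with a two-finger parallel gripper is mounted at the origin on the work surface. World frame = base frame: x ahead of the robot, y to its left, z up, the work surface at z = 0. Lengths are in m, angles in rad, forces in N, time in s.
With the tool pointing down it reaches from about 0.425 to 0.95 m from the base axis. Payload 4.7 kg.
Tool frame: the origin (TCP) lies on the centre line of the jaws, within the pads' length; the fingertips stand 17 mm ahead of it and the grasp point (between the pads) lies 2 mm behind it; x points along the fingers, z is the direction in which the jaws open and shut, and the axes are right-handed (so a half turn about x gives the same grasp; the last joint's range is limited). The gripper opens to 85 mm and grips with 20 to 120 N. Pads are 22 mm wide; open, the fingers measure 114 mm over their backs; the gripper's body (76 mm by 85 mm) begins 54 mm behind the grasp point. The pads swing forward as they close: fully open they stand 13 mm farther back than shut.
Start: joints at [-1.182, 0.469, -0.049, 1.532, 0.024, 1.141, -0.082], TCP at [0.274, 0.617, 0.248] pointing down, gripper open.
Joint ranges: [-2.59, 2.59], [-0.33, 1.99], [-1.39, 1.29], [0.1, 2.45], [-1.04, 4.18], [0.21, 1.99], [-2.66, 2.66]. Speed limits (rad/s): [2.57, 2.57, 3.14, 3.14, 3.14, 3.14, 3.14].

### API

Orientations are given as a rotation vector (axis times angle).
In Python, from rig import * gives the robot as it stands.
- The arm moves only by the tool send_rows, never from a script. Its argument "motion" is a list of rows, each a list of 7 numbers: the shift along the tool's x, y, z in cm, then the turn, a rotation vector about the tool's x, y, z in degrees, then the finger opening in cm, from 0 to 8.54. In form: [[dx, dy, dz, wx, wy, wz, jaw], ...]. A call has 1 to 10 rows; each row shifts and turns the commanded pose from where the row before left it, along the tool's axes as they then stand; what a row does not reach is not made up. A row lasts 1/10 s, in which the tool goes at most 50 mm and 8.59 degrees, less where a joint would pass 70% of its speed; a pose out of reach is approached as far as the arm can. A call is refused whole if a number of a shift passes 5 or a number of a turn 8.59, either way. A call with a gripper value outside its range is refused whole. The fingers move at their own pace and stop on an object; "force" is the grip in N (left out, the last holds). Time passes only in rows, so rows that do not move let the fingers close. It gives the time, the measured TCP pose, the force and the opening at its end, in the units of the state.
- state(): the state, without advancing time (a new reading comes with each control period).
- snapshot(name): name is "side" or "top"; returns a dict with "color" (400x640x3 uint8, blue, green, red), "fx", "fy", "cx", "cy" (pixels), "camera_from_world" (4x4, takes a point from world to camera coordinates). Camera axes: x right, y up, looking along -z (the intrinsics and any distortion apply to the point x, -y, -z); pixel columns grow to the right and rows downward; lengths in m; the calibration is good to about 2 mm. A picture is of the moment at which its call begins. There is no depth.
- close_job(): hands the job in, once; it reports no verdict.
The state is a dict: "time_s": time; "q": joint angles; "joint_vel": joint speeds; "effort": joint torques, N m; "tool_pos": TCP position; "tool_rot": TCP orientation; "wrist_force": force on the tool from outside, world axes, zero at the start; "ft_torque": the same for the moment, N m; "width": finger opening in m.
Only numpy, scipy, OpenCV 4.12 (cv2) and the standard library are available. Lean on these libraries where they do the work, as an engineer would, in place of code of your own. Each camera call takes 0.05 s, during which the arm holds its last target.

## Working session

There is one attempt and no reset: what is moved stays moved. The work goes in short steps, Python scripts to look and compute and a tool call to move; the robot and the scene stay as the last step left them, time stands still between calls to the robot, and variables do not carry over. Pictures are saved under pics/ and viewed, and the job is handed in when it is done.

Besides the shell and the picture viewer there is one more tool, called after "Call:" as a command line: name --pt "numbers of a row" for each row, then --argument value for the rest. send_rows: Moves the arm, as the interface text tells. Its arguments: {"type":"object","properties":{"motion":{"type":"array"},"force":{"type":"number"}},"required":["motion"]}

```bash
ls; mkdir -p pics; python3 - <<'E'
from rig import *
import cv2, numpy as np
print(state())
for n in("side","top"):
    s=snapshot(n); cv2.imwrite(f"pics/{n}0.png",s["color"]); print(n,s["fx"],s["fy"],s["cx"],s["cy"],[k for k in s]); print(np.round(s["camera_from_world"],4))
E
```

```text
pics
{'time_s': 0.0, 'q': array([-1.18191393,  0.46942517, -0.04863154,  1.53372897,  0.02408424,
        1.14101175, -0.08228958]), 'joint_vel': array([-0.00056759, -0.00142329, -0.00015333, -0.00017112,  0.00149073,
        0.00033139,  0.00171019]), 'effort': array([ 3.03689421e-04, -5.10313582e+01, -4.61315259e-02, -2.37713832e+01,
        1.07471479e-02,  7.60335883e-03,  3.59407181e-06]), 'tool_pos': array([0.27360452, 0.61643406, 0.24725764]), 'tool_rot': array([-0.89738068,  1.38001672,  0.89553754]), 'wrist_force': array([ 0.90135702, -0.13743612,  0.3535948 ]), 'ft_torque': array([ 0.02813282, -0.05529535,  0.0148594 ]), 'width': 0.08557263962882639}
side 413.968737733978 413.968737733978 318.78692766665023 194.41902601299012 ['color', 'fx', 'fy', 'cx', 'cy', 'camera_from_world']
[[ 0.9088 -0.4171  0.0142 -0.5175]
 [ 0.2331  0.5356  0.8117 -0.2234]
 [-0.3461 -0.7343  0.584  -1.1504]
 [ 0.      0.      0.      1.    ]]
top 470.74405208117844 470.74405208117844 319.2556119358236 201.7480102857041 ['color', 'fx', 'fy', 'cx', 'cy', 'camera_from_world']
[[-0.0246 -0.9996 -0.0145  0.0266]
 [ 0.996  -0.0257  0.0851 -0.5665]
 [-0.0854 -0.0123  0.9963 -1.3607]
 [ 0.      0.      0.      1.    ]]
```

View pics/side0.png

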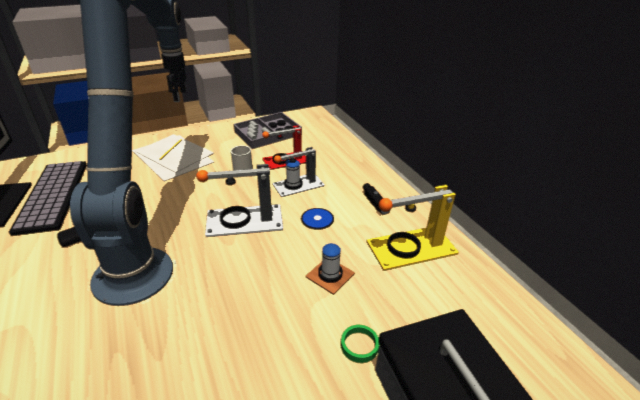

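View pics/top0.png

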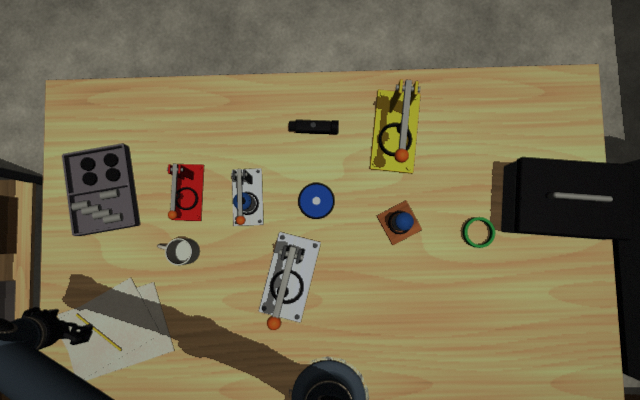

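Candidates for the nest, as top-view pixels (side view in brackets):
- Red, 187,193 (285,145)
- Yellow, 397,130 (413,235)
- Large silver, 290,277 (243,205)
- Small silver, 247,197 (298,178), which holds a tube

By the description it is the small silver one. I'll check it in a close crop and measure.

```bash
cat > h.py <<'E'
from rig import *
import cv2, numpy as np
def ray(s,u,v):
    M=s["camera_from_world"];R=M[:3,:3];c=-R.T@M[:3,3]
    d=R.T@np.array([(u-s["cx"])/s["fx"],-(v-s["cy"])/s["fy"],-1.0]);return c,d/np.linalg.norm(d)
def onz(s,u,v,z):
    c,d=ray(s,u,v);return c+d*(z-c[2])/d[2]
def tri(s1,p1,s2,p2):
    A=np.zeros((3,3));b=np.zeros(3);L=[]
    for s,p in((s1,p1),(s2,p2)):
        c,d=ray(s,*p);P=np.eye(3)-np.outer(d,d);A+=P;b+=P@c;L.append((P,c))
    x=np.linalg.solve(A,b);return x,[np.linalg.norm(P@(x-c)) for P,c in L]
def proj(s,p):
    M=s["camera_from_world"];q=M[:3,:3]@np.asarray(p)+M[:3,3]
    return s["cx"]+s["fx"]*q[0]/-q[2], s["cy"]-s["fy"]*q[1]/-q[2]
def blobs(s,lo,hi,amin=15):
    m=cv2.inRange(cv2.cvtColor(s["color"],cv2.COLOR_BGR2HSV),lo,hi)
    n,l,st,ce=cv2.connectedComponentsWithStats(m)
    return [(st[i].tolist(),ce[i].round(2).tolist()) for i in range(1,n) if st[i][4]>=amin]
def crop(s,x0,y0,x1,y1,k,name):
    cv2.imwrite("pics/"+name,cv2.resize(s["color"][y0:y1,x0:x1],None,fx=k,fy=k,interpolation=cv2.INTER_CUBIC))
E
python3 - <<'E'
from h import *
a=snapshot("side");b=snapshot("top")
for n,s in(("side",a),("top",b)):
    print(n,"orange");[print(x) for x in blobs(s,(5,150,120),(15,255,255))]
    print(n,"blue");[print(x) for x in blobs(s,(105,120,50),(125,255,255))]
    print(n,"white");[print(x) for x in blobs(s,(0,0,150),(180,60,255),8)]
crop(a,220,110,420,300,4,"s1.png");crop(b,200,140,440,260,3,"t1.png")
E
```

```text
side orange
([263, 131, 6, 6, 27], [265.33, 133.74])
([274, 155, 7, 6, 36], [277.17, 157.75])
([196, 170, 12, 10, 96], [201.48, 174.59])
([379, 198, 14, 11, 119], [385.56, 203.13])
([306, 263, 48, 31, 463], [330.1, 278.72])
side blue
([53, 81, 36, 64, 1474], [72.81, 108.53])
([286, 160, 13, 8, 71], [292.15, 163.62])
([302, 209, 31, 19, 434], [317.07, 218.0])
([323, 244, 17, 13, 178], [331.02, 250.01])
side white
([333, 115, 119, 89, 448], [400.6, 176.23])
([247, 121, 9, 15, 68], [251.38, 128.18])
([263, 127, 37, 7, 50], [278.14, 130.14])
([132, 134, 54, 47, 1338], [162.81, 155.78])
([231, 146, 8, 8, 16], [232.94, 149.0])
([199, 148, 15, 20, 171], [205.2, 157.46])
([282, 149, 32, 9, 51], [297.65, 152.98])
([243, 150, 8, 5, 10], [247.1, 152.4])
([208, 168, 62, 7, 175], [237.79, 171.21])
([300, 175, 6, 3, 13], [302.46, 175.92])
([273, 175, 52, 22, 326], [299.34, 186.56])
([277, 180, 8, 3, 13], [280.77, 181.08])
([205, 204, 78, 32, 947], [245.86, 223.18])
([245, 206, 15, 3, 33], [252.7, 207.06])
([214, 209, 10, 3, 21], [218.57, 209.71])
([223, 213, 24, 10, 167], [234.7, 217.66])
([314, 2
[... 517 characters left out ...]
201.0])
([396, 212, 17, 18, 238], [403.99, 220.98])
top white
([243, 168, 20, 57, 567], [254.74, 196.22])
([233, 182, 3, 15, 37], [233.81, 189.14])
([313, 197, 7, 7, 42], [316.05, 200.17])
([233, 205, 4, 12, 29], [234.17, 210.76])
([278, 232, 43, 90, 1217], [300.61, 273.78])
([176, 241, 15, 19, 213], [183.02, 250.46])
([161, 247, 5, 2, 8], [163.38, 247.38])
([261, 254, 17, 52, 183], [269.13, 278.08])
([282, 260, 4, 9, 20], [283.55, 263.75])
([284, 274, 16, 26, 220], [292.54, 286.92])
([113, 278, 27, 19, 227], [126.71, 287.45])
([137, 283, 22, 20, 247], [148.09, 292.01])
([273, 300, 3, 5, 9], [273.78, 301.89])
([259, 307, 3, 5, 8], [260.12, 309.5])
([58, 309, 115, 71, 3976], [112.16, 344.74])
```

View pics/s1.png

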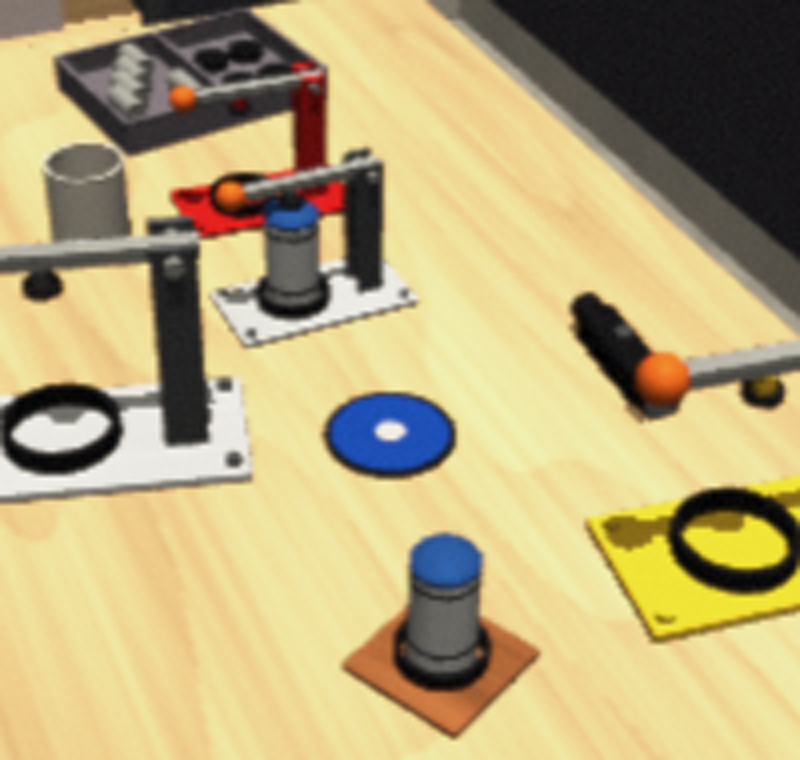

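View pics/t1.png

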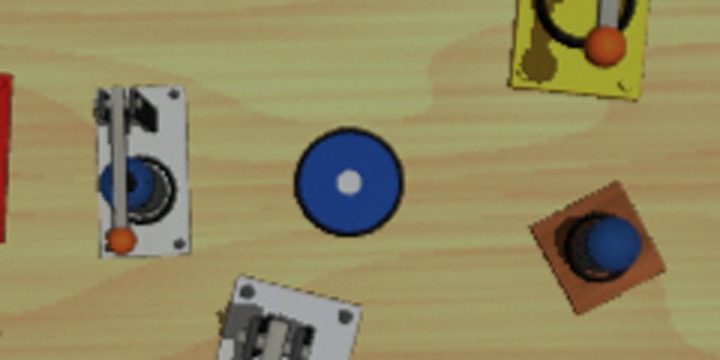

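The crop shows the small silver plate (side ~300,185) holding a blue-capped tube under the closed orange-knobbed arm. The larger silver nest is empty, and so are the red and yellow ones. The choice is confirmed, so next I'll triangulate.

```bash
python3 - <<'E'
from h import *
a=snapshot("side");b=snapshot("top")
ball=tri(a,(277.17,157.75),b,(240.36,219.68));print("ball",ball, onz(b,240.36,219.68,.13))
pc=[onz(b,316.05,200.17,.004),onz(a,317.12,217.35,.004),onz(b,315.96,200.36,.004)];print("pad",pc)
print("standcap tri",tri(a,(331.02,250.01),b,(403.99,220.98)), onz(b,403.99,220.98,.106),onz(a,331.02,250.01,.1))
print("nestcap",onz(b,241.7,200.5,.106),onz(a,292.15,163.9,.1))
# plate corners top (z=.008): from plate mask
for s,n,r in((b,"top",(225,160,270,232)),(a,"side",(268,170,330,200))):
    im=cv2.cvtColor(s["color"],cv2.COLOR_BGR2HSV);x0,y0,x1,y1=r
    m=cv2.inRange(im[y0:y1,x0:x1],(0,0,120),(180,60,255))
    p=cv2.findNonZero(m).reshape(-1,2)+[x0,y0]
    h=cv2.approxPolyDP(cv2.convexHull(p.astype(np.int32)),2.5,True).reshape(-1,2)
    print(n,[(q.tolist(),onz(s,q[0],q[1],.008).round(3)[:2].tolist()) for q in h]); 
    if n=="top": print(cv2.minAreaRect(p.astype(np.float32)))
# stand wood
m=cv2.inRange(cv2.cvtColor(b["color"],cv2.COLOR_BGR2HSV),(3,100,40),(15,255,255));m[:,:370]=0;m[:,430:]=0;m[:195]=0;m[250:]=0
r=cv2.minAreaRect(cv2.findNonZero(m));print("stand",r,onz(b,*r[0],.008))
R=cv2.Rodrigues(state()["tool_rot"])[0];print(R.round(3))
E
```

```text
ball (array([0.51437588, 0.22584123, 0.13311444]), [np.float64(6.34857425676056e-05), np.float64(6.348574256773055e-05)]) [0.51459715 0.22638557 0.13      ]
pad [array([0.57369379, 0.0220696 , 0.004     ]), array([0.57293681, 0.02089575, 0.004     ]), array([0.5731312 , 0.02235203, 0.004     ])]
standcap tri (array([ 0.50155816, -0.22235095,  0.09505987]), [np.float64(0.00027551340367778235), np.float64(0.000275513403677634)]) [ 0.50086333 -0.22042475  0.106     ] [ 0.49938837 -0.2270662   0.1       ]
nestcap [0.56900149 0.22646432 0.106     ] [0.56572281 0.21876928 0.1       ]
top [([262, 224], [0.506, 0.184]), ([234, 225], [0.506, 0.268]), ([231, 174], [0.659, 0.275]), ([234, 169], [0.674, 0.266]), ([261, 169], [0.671, 0.185])]
((246.97119140625, 196.75111389160156), (56.84259033203125, 30.170001983642578), 87.79740142822266)
side [([324, 184], [0.674, 0.183]), ([282, 196], [0.507, 0.174]), ([268, 170], [0.518, 0.354]), ([316, 175], [0.672, 0.249])]
stand ((398.8784484863281, 222.4885711669922), (33.796546936035156, 33.86427688598633), 61.69924545288086) [ 0.50072493 -0.22144786  0.008     ]
[[-0.    -0.914  0.406]
 [-0.001  0.406  0.914]
 [-1.    -0.    -0.001]]
```

Call:
send_rows --pt "0 0 0 -8 0 0 6" --pt "0 0 0 -8 0 0 6" --pt "0 0 0 -8 0 0 6" --pt "0 -1 -1.5 0 0 0 6" --pt "0 -2 -3.5 0 0 0 6" --pt "0 -2 -3.5 0 0 0 6" --pt "0 -2 -3.5 0 0 0 6" --pt "0 -2 -3.5 0 0 0 6" --pt "0 -2 -3.5 0 0 0 6" --pt "0 -2 -3.5 0 0 0 6" --force 20

```text
time_s: 1.3
tool_pos: [0.4053, 0.3889, 0.2485]
tool_rot: [-1.207, 1.211, 1.206]
wrist_force: [0.7, -0.3, 0.8]
width: 0.0599
```

Call:
send_rows --pt "0.5 -2 -3 0 0 0 6" --pt "0.5 -2 -3 0 0 0 6" --pt "0.5 -2 -3 0 0 0 6" --pt "0.5 -2 -3 0 0 0 6" --pt "0.5 -2 -2.5 0 0 0 6" --pt "0.5 -1 -2 0 0 0 6" --pt "0 0 0 0 0 0 6" --pt "0 0 0 0 0 0 6"

```text
time_s: 2.1
tool_pos: [0.5141, 0.2263, 0.2184]
tool_rot: [-1.207, 1.211, 1.208]
wrist_force: [0.4, 0.2, 0.0]
width: 0.0598
```

```bash
cat > st.py <<'E'
from h import *
s=state();R=cv2.Rodrigues(s["tool_rot"])[0]
print(round(s["time_s"],2),s["tool_pos"].round(4),s["width"].round(4),"F",s["wrist_force"].round(2));print(R.round(3).tolist());print("q",s["q"].round(2),"v",abs(s["joint_vel"]).max().round(3))
E
cat > pic.py <<'E'
from h import *
import sys
# usage: tag sx0 sy0 sx1 sy1 tx0 ty0 tx1 ty1
a=snapshot("side");b=snapshot("top");v=list(map(int,sys.argv[2:]))
def c(s,r):
    return cv2.resize(s["color"][r[1]:r[3],r[0]:r[2]],(400,400*(r[3]-r[1])//(r[2]-r[0])),interpolation=cv2.INTER_CUBIC)
A,B=c(a,v[:4]),c(b,v[4:]);H=max(A.shape[0],B.shape[0]);im=np.zeros((H,800,3),np.uint8);im[:A.shape[0],:400]=A;im[:B.shape[0],400:]=B
cv2.imwrite(f"pics/{sys.argv[1]}.png",im)
E
python3 st.py; python3 pic.py p1 220 60 380 220 180 120 320 260
```

```text
Traceback (most recent call last):
  File "st.py", line 3, in <module>
    print(round(s["time_s"],2),s["tool_pos"].round(4),s["width"].round(4),"F",s["wrist_force"].round(2));print(R.round(3).tolist());print("q",s["q"].round(2),"v",abs(s["joint_vel"]).max().round(3))
                                                      ^^^^^^^^^^^^^^^^
AttributeError: 'float' object has no attribute 'round'
```

View pics/p1.png

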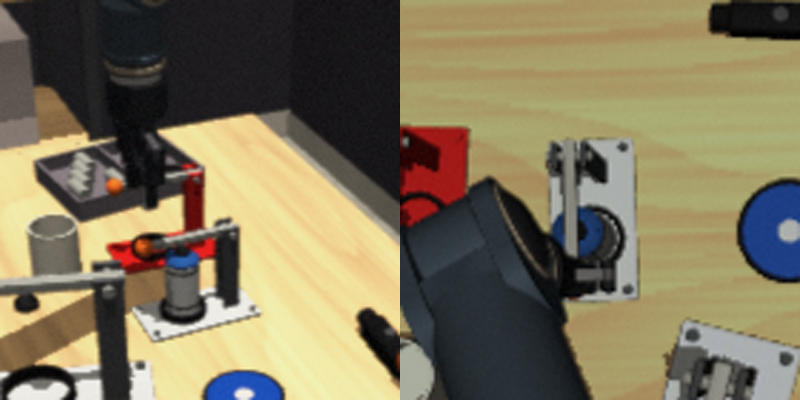

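The picture shows the gripper straddling the ball's plane from above; the arm bar (top crop ~570,190) is undisturbed. Descending onto the ball.

Call:
send_rows --pt "1.5 0 0 0 0 0 6" --pt "2 0 0 0 0 0 6" --pt "2 0 0 0 0 0 6" --pt "2 0 0 0 0 0 6" --pt "1.4 0 0 0 0 0 6" --pt "0 0 0 0 0 0 6"

```text
time_s: 2.8
tool_pos: [0.5126, 0.2277, 0.1276]
tool_rot: [-1.21, 1.212, 1.213]
wrist_force: [0.3, 0.2, -1.0]
width: 0.0601
```

```bash
sed -i 's/s\["width"\].round(4)/round(s["width"],4)/' st.py; python3 st.py; python3 pic.py p2 220 60 380 220 180 120 320 260
```

```text
2.8 [0.5126 0.2277 0.1276] 0.0601 F [ 0.34  0.19 -0.98]
[[-0.004, -1.0, -0.003], [-0.001, -0.003, 1.0], [-1.0, 0.004, -0.001]]
q [-0.5   0.42  0.01  1.92 -0.01  0.8   1.09] v 0.032
```

View pics/p2.png

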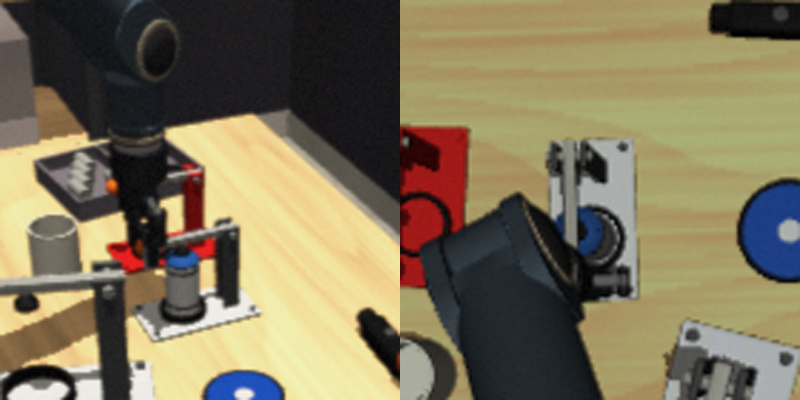

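The fingers straddle the orange ball (side crop ~137,245). Closing.

Call:
send_rows --pt "0 0 0 0 0 0 1.8" --pt "0 0 0 0 0 0 1.8" --pt "0 0 0 0 0 0 1.8" --pt "0 0 0 0 0 0 1.8" --pt "0 0 0 0 0 0 1.8" --pt "0 0 0 0 0 0 1.8" --force 25

```text
time_s: 3.5
tool_pos: [0.5148, 0.2256, 0.1305]
tool_rot: [-1.211, 1.21, 1.208]
wrist_force: [-2.0, -4.0, 4.8]
width: 0.0246
```

Call:
send_rows --pt "-0.8 0 0 0 0 0 1.8" --pt "-0.8 -0.1 0 0 0 0 1.8" --pt "-1.6 -0.3 0 0 0 0 1.8" --pt "-1.55 -0.55 0 0 0 0 1.8" --pt "-1.5 -0.7 0 0 0 0 1.8" --pt "-1.35 -0.9 0 0 0 0 1.8" --pt "-1.25 -1.1 0 0 0 0 1.8"

```text
time_s: 4.2
tool_pos: [0.5501, 0.2262, 0.2185]
tool_rot: [-1.21, 1.212, 1.211]
wrist_force: [0.6, -2.8, -3.7]
width: 0.0241
```

```bash
python3 st.py; python3 pic.py p3 220 60 380 220 180 120 320 260
```

```text
4.2 [0.5501 0.2262 0.2185] 0.0241 F [ 0.57 -2.77 -3.72]
[[-0.002, -1.0, -0.001], [-0.002, -0.001, 1.0], [-1.0, 0.002, -0.002]]
q [-0.48  0.37  0.02  1.76 -0.01  1.01  1.12] v 0.37
```

View pics/p3.png

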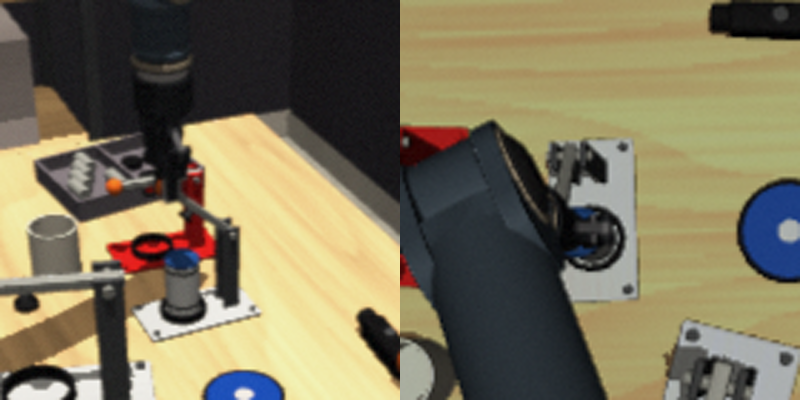

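The clamp arm is following at about 45° (bar at side crop 185,205 to 235,235). Continuing along the arc.

Call:
send_rows --pt "-1.1 -1.25 0 0 0 0 1.8" --pt "-0.9 -1.35 0 0 0 0 1.8" --pt "-0.7 -1.45 0 0 0 0 1.8" --pt "-0.55 -1.55 0 0 0 0 1.8" --pt "-0.3 -1.6 0 0 0 0 1.8" --pt "-0.1 -1.65 0 0 0 0 1.8" --pt "0.1 -1.65 0 0 0 0 1.8" --pt "0.3 -1.6 0 0 0 0 1.8" --pt "0.5 -1.5 0 0 0 0 1.8" --pt "0 0 0 0 0 0 1.8"

```text
time_s: 5.3
tool_pos: [0.6886, 0.2287, 0.2459]
tool_rot: [-1.21, 1.204, 1.208]
wrist_force: [2.0, 0.0, 4.9]
width: 0.0242
```

```bash
python3 st.py; python3 pic.py p4 220 60 380 220 180 120 320 260
```

```text
5.3 [0.6886 0.2287 0.2459] 0.0242 F [2.04 0.03 4.91]
[[0.004, -1.0, -0.001], [0.003, -0.001, 1.0], [-1.0, -0.004, 0.003]]
q [-0.41  0.55  0.05  1.41 -0.03  1.18  1.21] v 0.033
```

View pics/p4.png

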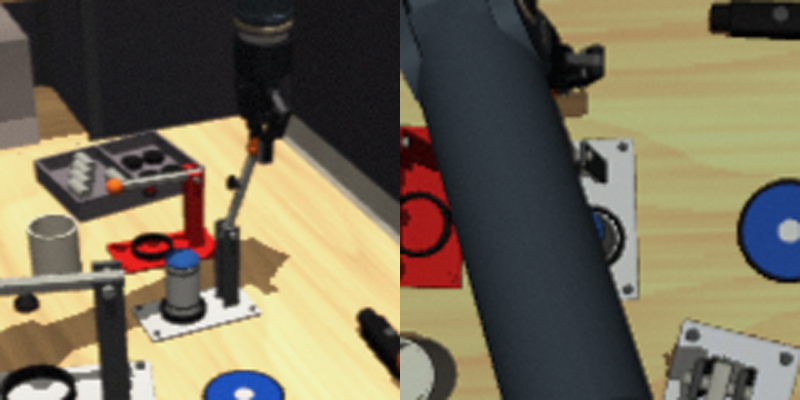

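The arm is past upright (ball at side crop 253,148, about 24° back). Opening and rising.

Call:
send_rows --pt "0 0 0 0 0 0 6" --pt "0 0 0 0 0 0 6" --pt "0 0 0 0 0 0 6" --pt "-1.5 0 0 0 0 0 6" --pt "-2.5 0 0 0 0 0 6" --pt "-3 0 0 0 0 0 7" --pt "-2 0 0 0 0 0 7.5" --pt "0 2 0 0 0 0 7.5" --pt "0 3 0 0 0 0 7.5" --pt "0 3 0 0 0 0 7.5" --force 40

```text
time_s: 6.4
tool_pos: [0.606, 0.2273, 0.3363]
tool_rot: [-1.21, 1.208, 1.209]
wrist_force: [-0.8, 0.7, -0.3]
width: 0.0749
```

```bash
python3 st.py; python3 pic.py p5 220 60 380 220 180 120 320 260
```

```text
6.4 [0.606  0.2273 0.3363] 0.0749 F [-0.82  0.69 -0.26]
[[0.001, -1.0, -0.001], [0.001, -0.001, 1.0], [-1.0, -0.001, 0.001]]
q [-0.45  0.36  0.04  1.49 -0.01  1.29  1.16] v 0.729
```

View pics/p5.png

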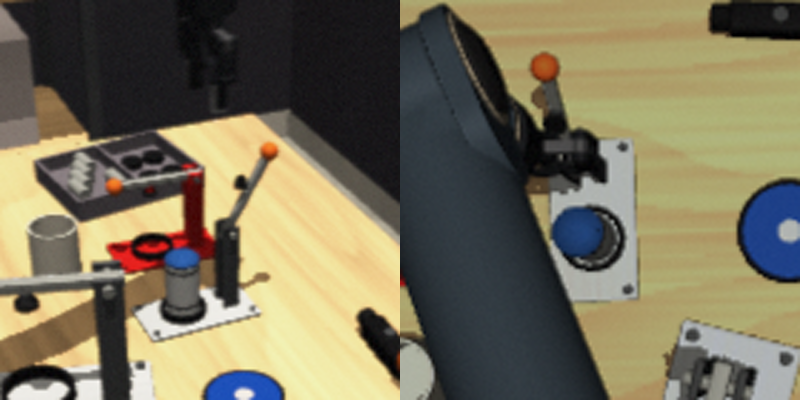

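The clamp stands open on its stop (ball at side crop 268,150) and the cap is visible. Refining the nest tube centre.

```bash
python3 - <<'E'
from h import *
a=snapshot("side");b=snapshot("top")
A=[x for x in blobs(a,(105,120,50),(125,255,255)) if 280<x[1][0]<305];B=[x for x in blobs(b,(105,120,50),(125,255,255)) if 225<x[1][0]<260]
print(A,B);print(tri(a,A[0][1],b,B[0][1]),onz(b,*B[0][1],.106))
print("stand same way",tri(a,(331.02,250.01),b,(403.99,220.98))[0])
E
```

```text
[([286, 159, 13, 9, 87], [292.09, 163.02])] [([234, 193, 17, 17, 238], [241.92, 200.87])]
(array([0.56874234, 0.22724187, 0.09811305]), [np.float64(6.652689221552667e-05), np.float64(6.652689221561695e-05)]) [0.5679548  0.22586329 0.106     ]
stand same way [ 0.50155816 -0.22235095  0.09505987]
```

Call:
send_rows --pt "0 2 -0.1 0 0 0 8" --pt "0 1.6 0 0 0 0 8" --pt "2 0 0 0 0 0 8" --pt "4 0 0 0 0 0 8" --pt "4 0 0 0 0 0 8" --pt "3 0 0 0 0 0 8" --pt "1.5 0 0 0 0 0 8" --pt "0 0 0 0 0 0 8" --pt "0 0 0 0 0 0 8"

```text
time_s: 7.5
tool_pos: [0.5722, 0.2266, 0.1915]
tool_rot: [-1.21, 1.207, 1.209]
wrist_force: [-0.2, -0.2, 0.2]
width: 0.0799
```

```bash
python3 st.py; python3 pic.py p6 220 60 380 220 180 120 320 260
```

```text
7.5 [0.5722 0.2266 0.1915] 0.0799 F [-0.21 -0.23  0.23]
[[0.002, -1.0, -0.001], [0.001, -0.001, 1.0], [-1.0, -0.002, 0.001]]
q [-0.46  0.42  0.02  1.75 -0.01  0.97  1.14] v 0.023
```

View pics/p6.png

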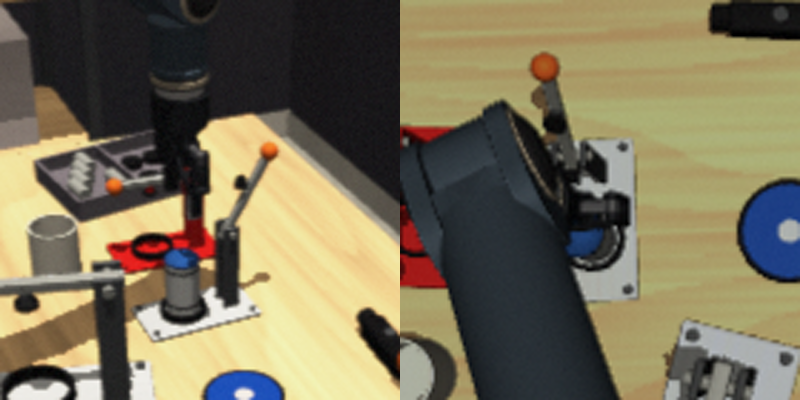

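The gripper is over the tube, about 4 mm too far in x. Correcting that and descending.

Call:
send_rows --pt "0.5 0.35 0 0 0 0 8" --pt "1.5 0 0 0 0 0 8" --pt "2 0 0 0 0 0 8" --pt "2 0 0 0 0 0 8" --pt "2 0 0 0 0 0 8" --pt "2 0 0 0 0 0 8" --pt "1 0 0 0 0 0 8" --pt "0 0 0 0 0 0 8" --pt "0 0 0 0 0 0 8"

```text
time_s: 8.5
tool_pos: [0.5675, 0.2264, 0.0806]
tool_rot: [-1.21, 1.208, 1.21]
wrist_force: [0.5, 0.3, -0.0]
width: 0.0796
```

```bash
python3 st.py
```

```text
8.5 [0.5675 0.2264 0.0806] 0.0796 F [ 0.48  0.31 -0.04]
[[0.001, -1.0, -0.001], [0.0, -0.001, 1.0], [-1.0, -0.001, 0.0]]
q [-0.46  0.55  0.02  1.84 -0.01  0.75  1.13] v 0.016
```

Call:
send_rows --pt "0 0 0 0 0 0 4.2" --pt "0 0 0 0 0 0 4.2" --pt "0 0 0 0 0 0 4.2" --pt "0 0 0 0 0 0 4.2" --pt "0 0 0 0 0 0 4.2" --pt "0 0 0 0 0 0 4.2" --pt "-0.3 0 0 0 0 0 4.2" --pt "-0.7 0 0 0 0 0 4.2" --pt "-1 0 0 0 0 0 4.2"

```text
time_s: 9.4
tool_pos: [0.5661, 0.2258, 0.0996]
tool_rot: [-1.21, 1.212, 1.212]
wrist_force: [-0.5, -0.1, -5.4]
width: 0.0496
```

```bash
python3 st.py
```

```text
9.4 [0.5661 0.2258 0.0996] 0.0496 F [-0.46 -0.06 -5.36]
[[-0.003, -1.0, -0.001], [-0.001, -0.001, 1.0], [-1.0, 0.003, -0.001]]
q [-0.46  0.52  0.02  1.83 -0.01  0.79  1.13] v 0.197
```

Call:
send_rows --pt "-1.5 0 0 0 0 0 4.2" --pt "-2 0 0 0 0 0 4.2" --pt "-1.5 0 0 0 0 0 4.2" --pt "-1 0 0 0 0 0 4.2" --pt "0 0 0 0 0 0 4.2" --pt "0 0 0 0 0 0 4.2" --pt "0 0 0 0 0 0 4.2" --pt "0 0 0 0 0 0 4.2"

```text
time_s: 10.2
tool_pos: [0.5667, 0.2261, 0.1593]
tool_rot: [-1.21, 1.211, 1.211]
wrist_force: [0.5, 0.9, -5.4]
width: 0.0499
```

```bash
python3 st.py; python3 pic.py p7 220 60 380 220 180 120 320 260; python3 st.py
```

```text
10.2 [0.5667 0.2261 0.1593] 0.0499 F [ 0.52  0.88 -5.45]
[[-0.002, -1.0, -0.001], [-0.001, -0.001, 1.0], [-1.0, 0.002, -0.001]]
q [-0.46  0.45  0.02  1.79 -0.01  0.91  1.13] v 0.005
10.3 [0.5669 0.2261 0.1596] 0.0501 F [-0.15 -0.37 -5.64]
[[-0.001, -1.0, -0.001], [-0.001, -0.001, 1.0], [-1.0, 0.001, -0.001]]
q [-0.46  0.45  0.02  1.78 -0.01  0.91  1.13] v 0.005
```

View pics/p7.png

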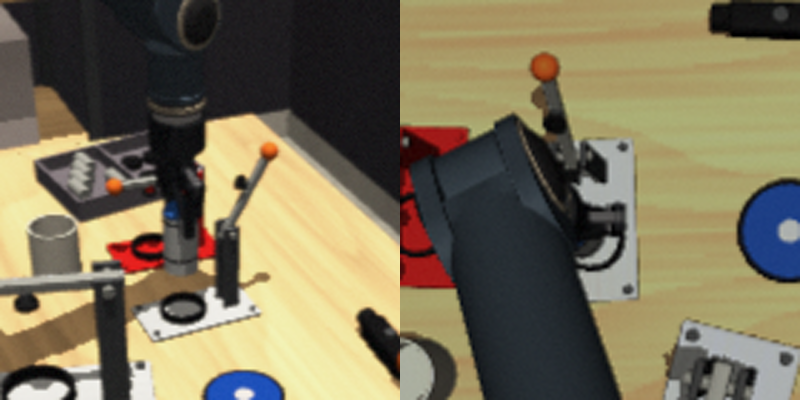

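The tube hangs upright and clear of the ring at side crop (180,240). It pulls about 5.5 N, so it is probably the loaded one. Setting it back.

Call:
send_rows --pt "1 0 0 0 0 0 4.2" --pt "2 0 0 0 0 0 4.2" --pt "2 0 0 0 0 0 4.2" --pt "1.2 0 0 0 0 0 4.2" --pt "0.7 0 0 0 0 0 4.2" --pt "0.4 0 0 0 0 0 4.2" --pt "0.3 0 0 0 0 0 4.2" --pt "0.2 0 0 0 0 0 4.2" --pt "0 0 0 0 0 0 4.2"

```text
time_s: 11.2
tool_pos: [0.5675, 0.2264, 0.0826]
tool_rot: [-1.21, 1.208, 1.21]
wrist_force: [-0.4, -0.2, -5.9]
width: 0.0492
```

```bash
python3 st.py
```

```text
11.2 [0.5675 0.2264 0.0826] 0.0492 F [-0.41 -0.2  -5.86]
[[0.001, -1.0, -0.001], [0.0, -0.001, 1.0], [-1.0, -0.001, 0.0]]
q [-0.46  0.55  0.02  1.84 -0.01  0.76  1.13] v 0.004
```

Call:
send_rows --pt "0.1 0 0 0 0 0 4.2" --pt "0.1 0 0 0 0 0 4.2" --pt "0.1 0 0 0 0 0 4.2" --pt "0 0 0 0 0 0 4.2"

```text
time_s: 11.6
tool_pos: [0.5678, 0.2266, 0.0817]
tool_rot: [-1.21, 1.207, 1.209]
wrist_force: [-3.5, -1.0, 8.0]
width: 0.0491
```

```bash
python3 st.py
```

```text
11.6 [0.5678 0.2266 0.0817] 0.0491 F [-3.55 -0.98  7.96]
[[0.001, -1.0, -0.001], [0.001, -0.001, 1.0], [-1.0, -0.001, 0.001]]
q [-0.46  0.55  0.02  1.84 -0.01  0.75  1.13] v 0.002
```

Seated, with the force turned to an upward push. Releasing and rising.

Call:
send_rows --pt "-0.1 0 0 0 0 0 8" --pt "0 0 0 0 0 0 8" --pt "0 0 0 0 0 0 8" --pt "0 0 0 0 0 0 8" --pt "-1 0 0 0 0 0 8" --pt "-2 0 0 0 0 0 8" --pt "-4 0 0 0 0 0 8" --pt "-4 0 0 0 0 0 8" --pt "-4 0 0 0 0 0 8" --pt "-4 0 0 0 0 0 8"

```text
time_s: 12.6
tool_pos: [0.5671, 0.2262, 0.2728]
tool_rot: [-1.21, 1.208, 1.21]
wrist_force: [1.3, 0.4, 0.8]
width: 0.08
```

Call:
send_rows --pt "-1 0.5 -2 0 0 0 8" --pt "0 0.7 -4.5 0 0 0 8" --pt "0 0.7 -4.5 0 0 0 8" --pt "0 0.7 -4.5 0 0 0 8" --pt "0 0.7 -4.5 0 0 0 8" --pt "0 0.7 -4.5 0 0 0 8" --pt "0 0.7 -4.5 0 0 0 8" --pt "0 0.7 -4.5 0 0 0 8" --pt "0 0.7 -4.5 0 0 0 8" --pt "0 0.6 -4.5 0 0 0 8"

```text
time_s: 13.6
tool_pos: [0.4994, -0.2008, 0.2805]
tool_rot: [-1.209, 1.209, 1.21]
wrist_force: [0.7, -0.7, 0.8]
width: 0.0799
```

Call:
send_rows --pt "0 0 -2 0 0 0 8" --pt "2 0 0 0 0 0 8" --pt "3 0 0 0 0 0 8" --pt "3 0 0 0 0 0 8" --pt "0 0 0 0 0 0 8" --pt "0 0 0 0 0 0 8"

```text
time_s: 14.2
tool_pos: [0.5005, -0.219, 0.2006]
tool_rot: [-1.209, 1.209, 1.21]
wrist_force: [0.4, 0.8, 0.5]
width: 0.0802
```

```bash
python3 st.py; python3 pic.py p8 230 120 390 290 220 120 440 290
```

```text
14.2 [ 0.5005 -0.219   0.2006] 0.0802 F [0.43 0.77 0.51]
[[-0.001, -1.0, -0.001], [0.0, -0.001, 1.0], [-1.0, 0.001, 0.0]]
q [ 0.13  0.31  0.26  1.91 -0.1   0.94  2.  ] v 0.035
```

View pics/p8.png

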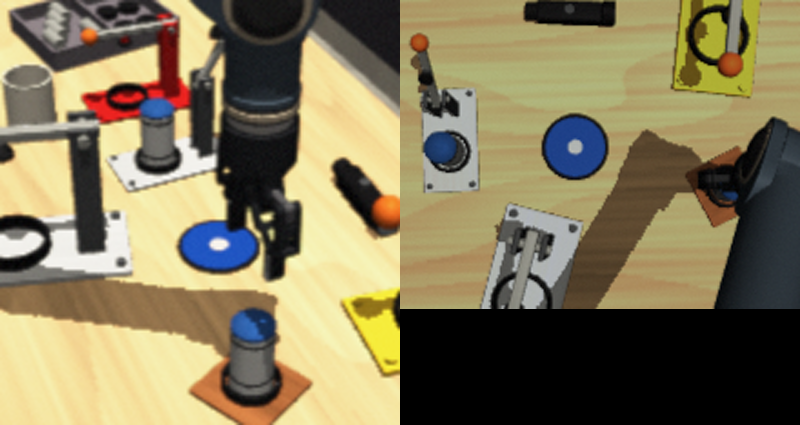

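The nest tube stands upright in its ring (side crop 157,135) with the clamp open, and the gripper is over the stand tube. Descending.

Call:
send_rows --pt "1 0 -0.2 0 0 0 8" --pt "2 0 0 0 0 0 8" --pt "2 0 0 0 0 0 8" --pt "2 0 0 0 0 0 8" --pt "2 0 0 0 0 0 8" --pt "2 0 0 0 0 0 8" --pt "0.9 0 0 0 0 0 8" --pt "0 0 0 0 0 0 8" --pt "0 0 0 0 0 0 8"

```text
time_s: 15.2
tool_pos: [0.5013, -0.2211, 0.082]
tool_rot: [-1.211, 1.208, 1.209]
wrist_force: [-0.2, -0.8, 0.1]
width: 0.0802
```

```bash
python3 st.py; python3 pic.py p9 270 170 390 290 340 140 460 260
```

```text
15.2 [ 0.5013 -0.2211  0.082 ] 0.0802 F [-0.19 -0.84  0.14]
[[0.001, -1.0, -0.001], [-0.0, -0.001, 1.0], [-1.0, -0.001, -0.0]]
q [ 0.17  0.47  0.22  2.   -0.16  0.68  2.06] v 0.013
```

View pics/p9.png

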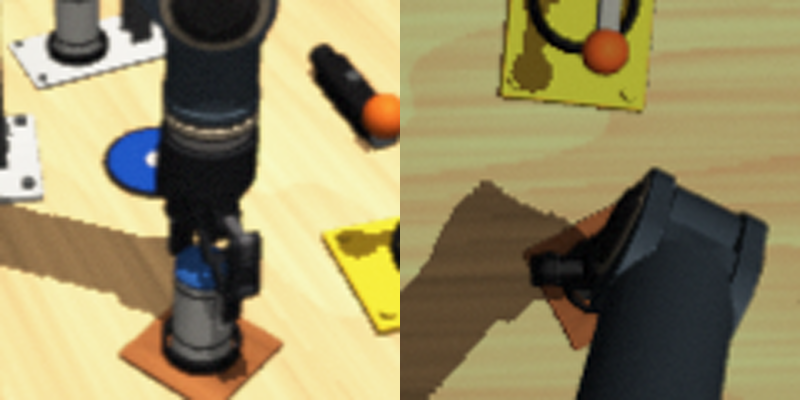

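The fingers straddle the upper half of the tube. Closing and lifting.

Call:
send_rows --pt "0 0 0 0 0 0 4.2" --pt "0 0 0 0 0 0 4.2" --pt "0 0 0 0 0 0 4.2" --pt "0 0 0 0 0 0 4.2" --pt "0 0 0 0 0 0 4.2" --pt "0 0 0 0 0 0 4.2" --pt "-0.3 0 0 0 0 0 4.2" --pt "-0.7 0 0 0 0 0 4.2" --pt "-1 0 0 0 0 0 4.2"

```text
time_s: 16.2
tool_pos: [0.5, -0.2202, 0.101]
tool_rot: [-1.208, 1.209, 1.212]
wrist_force: [0.5, -0.9, -1.9]
width: 0.0487
```

Call:
send_rows --pt "-1.5 0 0 0 0 0 4.2" --pt "-2 0 0 0 0 0 4.2" --pt "-1.5 0 0 0 0 0 4.2" --pt "-1 0 0 0 0 0 4.2" --pt "0 0 0 0 0 0 4.2" --pt "0 0 0 0 0 0 4.2" --pt "0 0 0 0 0 0 4.2" --pt "0 0 0 0 0 0 4.2"

```text
time_s: 17.0
tool_pos: [0.5002, -0.2206, 0.1604]
tool_rot: [-1.209, 1.21, 1.212]
wrist_force: [-0.5, -0.9, -1.2]
width: 0.0483
```

```bash
python3 st.py; python3 pic.py p10 270 170 390 290 340 140 460 260; python3 st.py
```

```text
17.0 [ 0.5002 -0.2206  0.1604] 0.0483 F [-0.46 -0.95 -1.15]
[[-0.002, -1.0, -0.001], [0.001, -0.001, 1.0], [-1.0, 0.002, 0.001]]
q [ 0.14  0.36  0.25  1.94 -0.12  0.85  2.02] v 0.004
17.1 [ 0.5004 -0.2207  0.1607] 0.0486 F [-0.46 -0.54 -1.46]
[[-0.001, -1.0, -0.001], [0.0, -0.001, 1.0], [-1.0, 0.001, 0.0]]
q [ 0.14  0.36  0.25  1.94 -0.12  0.85  2.02] v 0.005
```

View pics/p10.png

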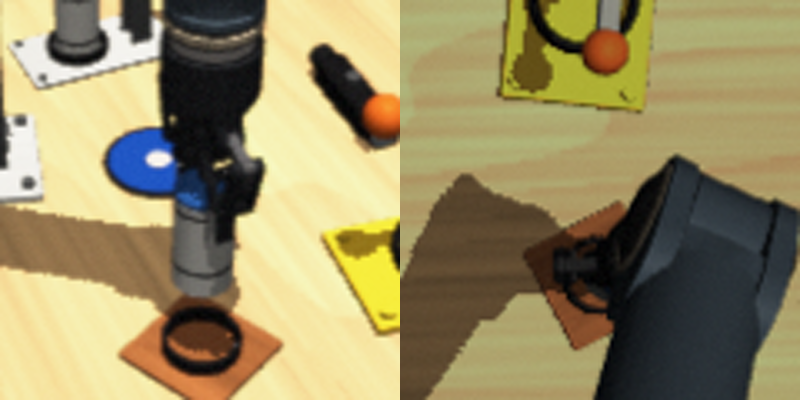

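The stand tube hangs clear of its ring but pulls only about 1.3–1.9 N, so it is the lighter one. Setting it back.

Call:
send_rows --pt "1 0 0 0 0 0 4.2" --pt "2 0 0 0 0 0 4.2" --pt "2 0 0 0 0 0 4.2" --pt "1.2 0 0 0 0 0 4.2" --pt "0.7 0 0 0 0 0 4.2" --pt "0.4 0 0 0 0 0 4.2" --pt "0.3 0 0 0 0 0 4.2" --pt "0.2 0 0 0 0 0 4.2" --pt "0 0 0 0 0 0 4.2"

```text
time_s: 18.0
tool_pos: [0.501, -0.2208, 0.0835]
tool_rot: [-1.21, 1.208, 1.21]
wrist_force: [-0.1, 0.0, -1.8]
width: 0.0485
```

```bash
python3 st.py
```

```text
18.0 [ 0.501  -0.2208  0.0835] 0.0485 F [-0.08  0.02 -1.78]
[[0.001, -1.0, -0.001], [-0.0, -0.001, 1.0], [-1.0, -0.001, -0.0]]
q [ 0.16  0.47  0.22  2.   -0.16  0.69  2.06] v 0.005
```

Call:
send_rows --pt "0.1 0 0 0 0 0 4.2" --pt "0.1 0 0 0 0 0 4.2" --pt "0 0 0 0 0 0 4.2"

```text
time_s: 18.3
tool_pos: [0.5012, -0.221, 0.082]
tool_rot: [-1.211, 1.208, 1.209]
wrist_force: [-1.2, 0.4, 3.1]
width: 0.0486
```

```bash
python3 st.py
```

```text
18.3 [ 0.5012 -0.221   0.082 ] 0.0486 F [-1.19  0.41  3.12]
[[0.001, -1.0, -0.001], [-0.0, -0.001, 1.0], [-1.0, -0.001, -0.0]]
q [ 0.16  0.47  0.22  2.   -0.16  0.68  2.06] v 0.003
```

Seated. Releasing, rising and returning to the nest tube.

Call:
send_rows --pt "0 0 0 0 0 0 8" --pt "0 0 0 0 0 0 8" --pt "0 0 0 0 0 0 8" --pt "0 0 0 0 0 0 8" --pt "-1 0 0 0 0 0 8" --pt "-2 0 0 0 0 0 8" --pt "-4 0 0 0 0 0 8" --pt "-4 0 0 0 0 0 8" --pt "-4 0 0 0 0 0 8" --pt "-4 0 0 0 0 0 8"

```text
time_s: 19.3
tool_pos: [0.5004, -0.2208, 0.2737]
tool_rot: [-1.21, 1.208, 1.209]
wrist_force: [0.4, 0.0, 0.2]
width: 0.0797
```

Call:
send_rows --pt "-1 -0.5 2 0 0 0 8" --pt "0 -0.7 4.5 0 0 0 8" --pt "0 -0.7 4.5 0 0 0 8" --pt "0 -0.7 4.5 0 0 0 8" --pt "0 -0.7 4.5 0 0 0 8" --pt "0 -0.7 4.5 0 0 0 8" --pt "0 -0.7 4.5 0 0 0 8" --pt "0 -0.7 4.5 0 0 0 8" --pt "0 -0.7 4.5 0 0 0 8" --pt "0 -0.6 4.5 0 0 0 8"

```text
time_s: 20.3
tool_pos: [0.5674, 0.2059, 0.2822]
tool_rot: [-1.21, 1.208, 1.209]
wrist_force: [0.2, 1.1, -0.1]
width: 0.08
```

Call:
send_rows --pt "0 0 2 0 0 0 8" --pt "2 0 0 0 0 0 8" --pt "3 0 0 0 0 0 8" --pt "3 0 0 0 0 0 8" --pt "0 0 0 0 0 0 8" --pt "0 0 0 0 0 0 8"

```text
time_s: 20.9
tool_pos: [0.5675, 0.2243, 0.2021]
tool_rot: [-1.21, 1.209, 1.21]
wrist_force: [-0.4, 0.3, 0.7]
width: 0.08
```

```bash
python3 st.py; python3 pic.py p11 230 120 390 290 220 120 440 290; python3 - <<'E'
from h import *
a=snapshot("side");A=[x for x in blobs(a,(105,120,50),(125,255,255)) if 280<x[1][0]<345];print(A)
b=snapshot("top");print([x for x in blobs(b,(105,120,50),(125,255,255)) if 225<x[1][0]<420])
E
```

```text
20.9 [0.5675 0.2243 0.2021] 0.08 F [-0.4   0.27  0.73]
[[0.0, -1.0, -0.001], [-0.0, -0.001, 1.0], [-1.0, -0.0, -0.0]]
q [-0.47  0.4   0.03  1.75 -0.02  0.99  1.14] v 0.034
[([286, 160, 13, 8, 81], [291.75, 163.15]), ([302, 209, 31, 19, 432], [317.06, 218.0]), ([323, 244, 17, 13, 180], [330.82, 249.89])]
[([300, 184, 33, 34, 826], [315.97, 200.35]), ([238, 201, 13, 9, 78], [243.9, 204.95]), ([396, 212, 17, 18, 238], [403.79, 221.0])]
```

View pics/p11.png

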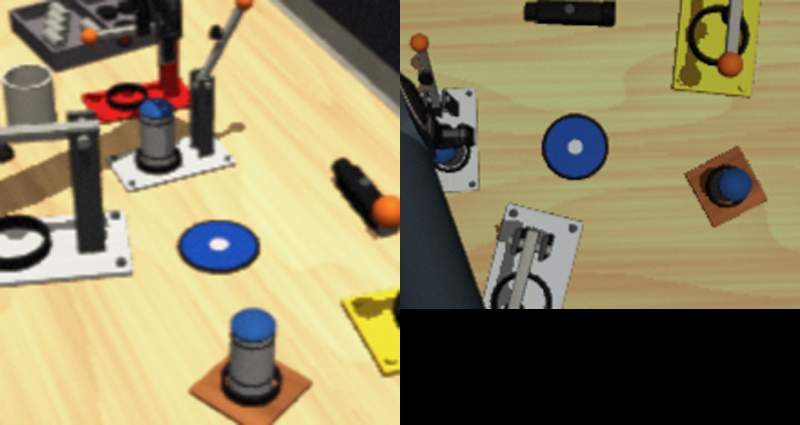

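The stand tube is back upright, with its cap within 0.2 px of where it started. The gripper is above the nest tube, so I'm gripping it again.

Call:
send_rows --pt "1 0 0.2 0 0 0 8" --pt "2 0 0 0 0 0 8" --pt "2 0 0 0 0 0 8" --pt "2 0 0 0 0 0 8" --pt "2 0 0 0 0 0 8" --pt "2 0 0 0 0 0 8" --pt "1 0 0 0 0 0 8" --pt "0 0 0 0 0 0 8" --pt "0 0 0 0 0 0 8"

```text
time_s: 22.0
tool_pos: [0.5677, 0.2266, 0.0818]
tool_rot: [-1.21, 1.208, 1.21]
wrist_force: [0.2, 0.7, 0.5]
width: 0.0799
```

```bash
python3 st.py
```

```text
22.0 [0.5677 0.2266 0.0818] 0.0799 F [0.2  0.74 0.47]
[[0.001, -1.0, -0.001], [0.001, -0.001, 1.0], [-1.0, -0.001, 0.001]]
q [-0.47  0.55  0.02  1.84 -0.02  0.75  1.14] v 0.015
```

Call:
send_rows --pt "0 0 0 0 0 0 4.2" --pt "0 0 0 0 0 0 4.2" --pt "0 0 0 0 0 0 4.2" --pt "0 0 0 0 0 0 4.2" --pt "0 0 0 0 0 0 4.2" --pt "0 0 0 0 0 0 4.2" --pt "-0.3 0 0 0 0 0 4.2" --pt "-0.7 0 0 0 0 0 4.2" --pt "-1.5 0 0 0 0 0 4.2" --pt "-2 0 0 0 0 0 4.2"

```text
time_s: 23.0
tool_pos: [0.5663, 0.2259, 0.1262]
tool_rot: [-1.21, 1.212, 1.211]
wrist_force: [0.3, 0.2, -5.1]
width: 0.0494
```

Call:
send_rows --pt "-2 0 0 0 0 0 4.2" --pt "-2 0 0 0 0 0 4.2" --pt "-1.1 0 0 0 0 0 4.2" --pt "0 0 0 0 0 0 4.2" --pt "0 0 0 0 0 0 4.2"

```text
time_s: 23.5
tool_pos: [0.5668, 0.2261, 0.1769]
tool_rot: [-1.21, 1.21, 1.211]
wrist_force: [-0.3, 0.4, -5.6]
width: 0.0495
```

```bash
python3 st.py
```

```text
23.5 [0.5668 0.2261 0.1769] 0.0495 F [-0.25  0.43 -5.57]
[[-0.001, -1.0, -0.001], [-0.0, -0.001, 1.0], [-1.0, 0.001, -0.0]]
q [-0.47  0.43  0.03  1.77 -0.02  0.94  1.14] v 0.017
```

Heavy again (5.6 N). Target x,y is (0.573, 0.022), so +0.6 cm in x and −20.4 cm in y.

Call:
send_rows --pt "0 0 -0.7 0 0 0 4.2" --pt "0 -0.1 -1.7 0 0 0 4.2" --pt "0 -0.1 -2.5 0 0 0 4.2" --pt "0 -0.1 -3 0 0 0 4.2" --pt "0 -0.1 -3 0 0 0 4.2" --pt "0 -0.1 -3 0 0 0 4.2" --pt "0 -0.1 -2.5 0 0 0 4.2" --pt "0 0 -2 0 0 0 4.2" --pt "0 0 -1.3 0 0 0 4.2" --pt "0 0 -0.7 0 0 0 4.2"

```text
time_s: 24.5
tool_pos: [0.573, 0.0197, 0.1769]
tool_rot: [-1.208, 1.211, 1.208]
wrist_force: [-0.7, 0.3, -6.0]
width: 0.0492
```

Call:
send_rows --pt "0 0 0 0 0 0 4.2" --pt "0 0 0 0 0 0 4.2" --pt "0 0 0 0 0 0 4.2"

```text
time_s: 24.8
tool_pos: [0.5735, 0.0239, 0.1772]
tool_rot: [-1.211, 1.207, 1.212]
wrist_force: [0.8, -0.7, -5.4]
width: 0.0492
```

```bash
python3 st.py; python3 pic.py p12 230 120 390 290 220 120 440 290;  python3 - <<'E'
from h import *
a=snapshot("side");crop(a,270,130,370,240,5,"p13.png")
b=snapshot("top")
s=state();x,y,z=s["tool_pos"]
for n,p in(("foot",(x,y,z-.0735)),("top",(x,y,z+.0265))):print(n,proj(a,p),proj(b,p))
E
```

```text
24.8 [0.5735 0.0239 0.1772] 0.0492 F [ 0.84 -0.65 -5.39]
[[-0.0, -1.0, -0.003], [0.001, -0.003, 1.0], [-1.0, 0.0, 0.001]]
q [-0.18  0.38  0.08  1.86 -0.04  0.91  1.5 ] v 0.004
foot (np.float64(317.3700444213576), np.float64(192.24586196007326)) (np.float64(314.9132806145361), np.float64(197.06570192128723))
top (np.float64(317.77398261346787), np.float64(165.1976893235215)) (np.float64(313.98961861177884), np.float64(193.36028417424603))
```

View pics/p12.png

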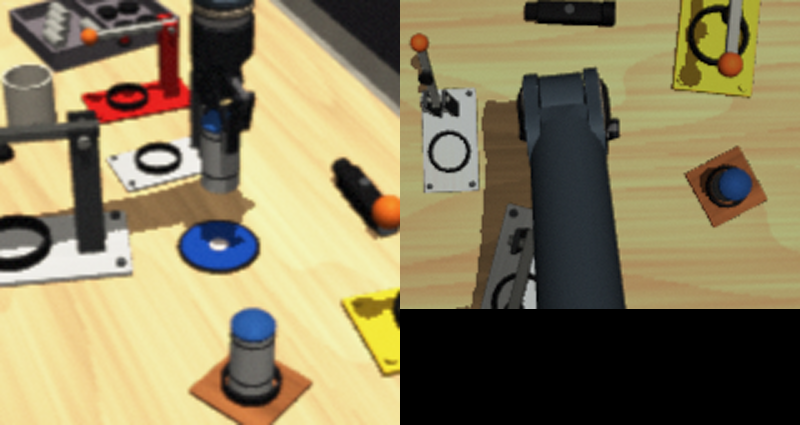

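View pics/p13.png

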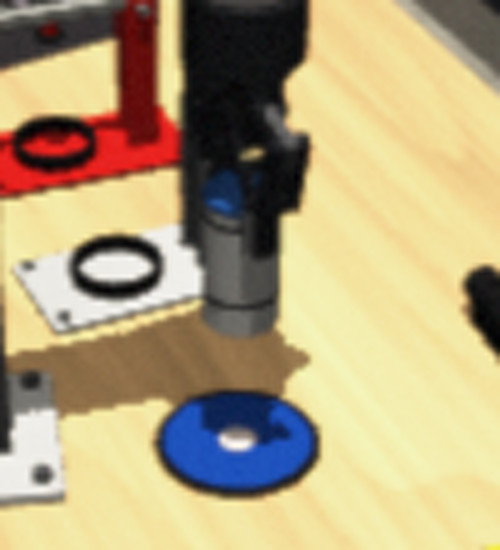

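The tube hangs upright above the pad. Its foot is at side pixel ~(318,193) against a predicted (317,192), which puts it about 10 cm above the pad. I'll trim 2 mm in y, let it settle and check once more.

Call:
send_rows --pt "0 0 -0.2 0 0 0 4.2" --pt "0 0 0 0 0 0 4.2" --pt "0 0 0 0 0 0 4.2" --pt "0 0 0 0 0 0 4.2" --pt "0 0 0 0 0 0 4.2"

```text
time_s: 25.5
tool_pos: [0.5735, 0.0203, 0.1773]
tool_rot: [-1.21, 1.209, 1.21]
wrist_force: [-0.5, -0.1, -5.8]
width: 0.0493
```

```bash
python3 st.py; python3 - <<'E'
from h import *
a=snapshot("side");b=snapshot("top");cv2.imwrite("pics/end_s.png",a["color"]);cv2.imwrite("pics/end_t.png",b["color"])
a0=cv2.imread("pics/side0.png");t0=cv2.imread("pics/top0.png")
for n,i,j,r in(("scope",t0,b["color"],(285,115,342,140)),("mug",a0,a["color"],(225,143,255,172)),("tape",t0,b["color"],(458,212,500,252))):
    x0,y0,x1,y1=r;print(n,np.abs(i[y0:y1,x0:x1].astype(int)-j[y0:y1,x0:x1]).mean().round(2))
E
python3 st.py
```

```text
25.5 [0.5735 0.0203 0.1773] 0.0493 F [-0.53 -0.11 -5.84]
[[-0.0, -1.0, -0.001], [0.0, -0.001, 1.0], [-1.0, 0.0, 0.0]]
q [-0.17  0.38  0.08  1.86 -0.04  0.91  1.5 ] v 0.001
scope 7.11
mug 10.35
tape 8.88
25.6 [0.5735 0.0203 0.1773] 0.0494 F [-0.53  0.72 -5.23]
[[0.0, -1.0, -0.001], [0.0, -0.001, 1.0], [-1.0, -0.0, 0.0]]
q [-0.17  0.38  0.08  1.86 -0.04  0.91  1.5 ] v 0.004
```

View pics/end_s.png

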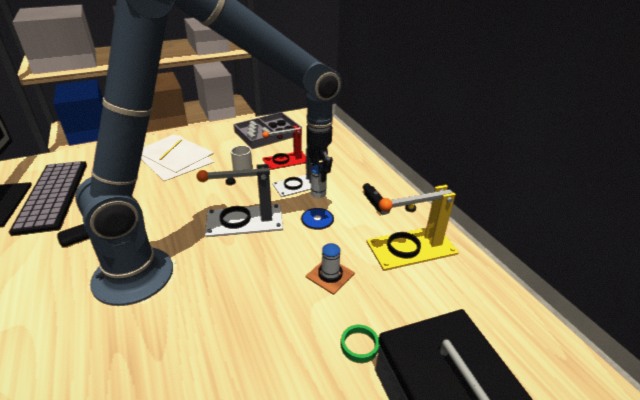

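The end picture matches the plan: tube over the pad (318,180), stand tube upright (331,262), and mug (241,158), scope (373,196) and tape (360,343) at their starting pixels. Handing in.

```bash
python3 -c "
from rig import *
print(close_job())"
```

```text
the job is handed in; nothing more can be done
None
```

The job is handed in at about 25.6 s of the 72 s allowed. The heavier tube, which is the one from the clamp nest, is held upright over the blue pad.

**What I did:** I picked the small silver nest and swung its clamp back until it stayed open. I lifted the nest tube, which pulled about 5.5 N, and set it back in its ring. I then lifted the stand tube, which pulled about 1.5 N, and set that back too. Last, I lifted the nest tube again and carried it to the pad.

**Last checks:**
- **Held tube:** it was at (0.5735, 0.020), within about 2 mm of the measured pad centre. Its foot was about 10 cm above the pad, and the arm was still.
- **Stand tube:** it stood upright, with its cap within 0.2 px of where it started when I measured it after setting it back.
- **Clamp:** it was still open in the last close view, taken just before the final 2 mm trim. In the final picture the arm hides it from the side camera.
- **Scope, mug and tape:** they look unmoved by eye. A pixel-difference check gave 7–10 grey levels, which I put down to image noise and changed light but did not confirm.

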